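Put the green polishing bar away in its sprung bar keeper

ROBOT

A 6-joint arm with a two-finger parallel gripper is mounted at the origin on a cart in front of the work surface, level with it; the furniture and walls round the work are solid. World frame = base frame: x ahead of the robot, y to its left, z up, the work surface at z = 0. Lengths are in m, angles in degrees, forces in N, time in s.
With the tool pointing down it reaches from about 0.35 to 0.875 m from the base axis. Payload 4.2 kg.
Tool frame: the origin (TCP) lies at the very end of the fingers, on their centre line; the grasp point (between the pads) lies 19 mm behind it (manip.grasp_offset is the distance from the TCP to the grasp point, in m); z points along the fingers, y is the line along which they close (so a half turn about z gives the same grasp; the last joint's range is limited). The gripper opens to 87 mm and grips with 3 to 60 N. Pads are 19 mm wide; open, the fingers measure 117 mm over their backs; the gripper's body (75 mm by 190 mm) begins 51 mm behind the grasp point.
Start: joints at [78.931, 22.042, 0.453, 0, -68.411, -14.817], TCP at [0.273, 0.562, 0.223] pointing down, gripper open.
Joint ranges: [-179.83, 179.83], [-69.29, 118.12], [-61.27, 80.66], [-181.25, 117.63], [-171.15, -9.14], [-177.46, 177.46]. Speed limits (degrees/s): [159.86, 159.86, 180, 180, 180, 180].

INTERFACE

Orientations are given as [roll, pitch, yaw] about the fixed x, y, z axes, in that order (R = Rz(yaw) Ry(pitch) Rx(roll)).
In Python, from station import manip gives the robot as it stands.
- The arm moves only by the shell command python3 drive.py 'ROWS' [FORCE]. ROWS is rows parted by semicolons, their numbers by spaces, 1 to 5 of them, each of 7 numbers: a rotation vector rx, ry, rz in degrees, then dx, dy, dz in m, then the opening from 0.0 (shut) to 1.0 (fully open); each row shifts and turns the commanded pose from where the row before left it, along the tool's axes as they then stand; what a row does not reach is not made up. A row lasts 1/8 s, in which the tool goes at most 0.0625 m and 10.7 degrees, less where a joint would pass 70% of its speed; a pose out of reach is approached as far as the arm can. The fingers move at their own pace and stop on an object; FORCE is the grip in N (left out, the last holds). Time passes only in rows, so rows that do not move let the fingers close. It prints the time, the measured TCP pose, the force, the opening and the grip force at its end.
- manip.get_obs(): the state, without advancing time (a new reading comes with each control period).
- manip.get_image(name): name is "scene" or "top" or "wrist"; returns a dict with "img" (384x512x3 uint8, red, green, blue), "z_map" (384x512 float32, m along the optical axis (not along the pixel's ray), 0 where there is no reading), "camera_matrix" (3x3 intrinsics, pixels), "R" (3x3) and "t" (3): a world point X has camera coordinates R X + t; the wrist camera has in their place "hand_eye" (4x4, takes a point from camera to tool coordinates, whose origin is the TCP and whose axes are the flange's). Camera axes: x right, y down, z forward; pixel columns grow to the right and rows downward; lengths in m; the calibration is good to about 2 mm. A picture is of the moment at which its call begins: read the wrist's pose just before it.
- manip.hand_in(): hands the job in; it is judged then, once.
The state is a dict: "time": time; "joints": joint angles; "qvel": joint speeds; "tau": joint torques, N m; "position": TCP position; "tcp_rot": TCP orientation; "ft_force": force on the tool from outside, world axes, zero at the start; "ft_torque": the same for the moment, N m; "opening": opening from 0.0 (shut) to 1.0 (fully open); "grip_force": force on a finger pad.
Only numpy, scipy, OpenCV 4.12 (cv2) and the standard library are available. Lean on these libraries where they do the work, as an engineer would, in place of code of your own. Each camera call takes 0.05 s, during which the arm holds its last target. There are 200 camera calls.

TASK

Put the green polishing bar away in its keeper, where the lid keeps stray grit off it: press the black thumb rail down with one fingertip to hold the spring-closed lid open, and with the other fingertip push the bar along the tray and under the open lid until it is fully home against the back stop. Then let the lid close completely behind the bar. Only push the bar, never grip or lift it, and leave the other bars and the tin where they are.

Things in the scene. Friction and masses are not known exactly. Their poses are not given: they have to be found in the camera images.
- keeper: Fixed aluminium bar keeper, base 184 x 56 x 4 mm. Origin on the counter under the middle of the bay's mouth; +x points into the bay (push direction), +y left, z up. mm in this frame, used below: sliding floor z 4; tray x -86 to 0, fences 15 high, inner faces y +-21 narrowing to +-15.5 at x -30; bay fences 22 high, y +-15.5; lid shaft along x at y -26, z 20, brackets 26 high at x -108 and 69.
- back_stop (a point): Middle of the back stop's face, where the bar's front end comes to rest: keeper frame x 62.5, y 0, z 15 mm. The stop is 26 mm high. A bar that is home has its origin at x 33 and its rear end about 3 mm inside the mouth (x 3).
- lid (a joint): Angle of the clear sprung lid about the shaft, rad: 0 closed, 1.35 the stop. A spring closes it. Lid and thumb rail are one piece: pressing the rail down (3 N closed, 6 to 9 N at 1.1) swings the lid up. Closed, its roof covers x -3 to 66, y -25 to 17, z 28 to 31 mm. From 0.8 the bar passes; at 1.1 the lid stands on the -y side, top at z 64, leaving y > -11 free from above for a finger.
- lid_lip (a point): Lowest edge, mid width, of the clear lip at the front of the lid (closed: keeper frame x -1.5, y -9.5, z 18 mm). The lip is 3 mm thick, x -3 to 0, and spans y -19 to 0 (to y 12 with its edge at z 23). It hangs lower than the bar's top (z 26): the bar cannot pass the closed lid, and the lid shuts only when the bar's rear end is past the lip and no finger is under it.
- thumb_rail (a point): Middle of the black thumb rail, a bar 8 mm thick, 116 long, along the keeper's x from -105 to 11 (this point: x -47), on the outer edge of a flat steel plate that reaches to it from the shaft. Axis, lid closed: y -50, z 44 mm; at 1.1 rad: y -59, z 10. A fingertip on plate or rail between y -46 and -58, pressed down to 13 mm above the counter, holds the lid at 1.1 to 1.2 rad and may slide along x.
- green_bar: Polishing bar, one half green, one half in a white wrapper: a block 59 mm long (its own y axis), 27 wide, 22 high, 0.06 to 0.13 kg; origin at the centre of its underside. It lies lengthwise in the tray, its origin 39 to 48 mm in front of the mouth, up to 3 mm off the centre line.
- white_bar: Bystander: white polishing bar, 50 x 28 x 22 mm, loose on the counter to the left of the keeper; origin at the centre of its underside.
- red_bar: Bystander: red polishing bar, 70 x 27 x 22 mm, loose on the counter to the right of the keeper; origin at the centre of its underside.
- tin: Bystander: round tin with a blue label on top, 64 mm across, 24 high, loose on the counter in front; origin at the centre of its underside.

How it is judged (in metres and radians):
On the way, in this order (a step that is already met when the one before it is completed fails the run):
1. a fingertip holds the lid open by its rail while the bar is still outside the mouth (value of joint lid above 0.75 rad and contact force between the fingers and lid above 0.5 N and x of green_bar in the frame of keeper below -0.02 m), for 0.1 s.
2. the bar is pushed home against the back stop while a finger still holds the lid open (value of joint lid above 0.75 rad and contact force between the fingers and lid above 0.5 N and x of green_bar in the frame of keeper above 0.0285 m), for 0.1 s.
At the end, for the whole second after the job is handed in: The green bar lies flat on the bay's floor within about 4 mm of the back stop, at rest, and the lid is closed (under 0.06 rad) behind it; nothing touches the robot (x of green_bar in the frame of keeper between 0.0285 and 0.037 m and y of green_bar in the frame of keeper between -0.005 and 0.005 m and z of green_bar in the frame of keeper below 0.008 m and angle between green_bar's own z axis and vertical below 0.1 rad and value of joint lid below 0.06 rad and linear speed of green_bar below 0.01 m/s).
It fails at once if the green bar is lifted, carried or tipped (more than 8 mm off the tray floor or tilted over 0.35 rad) (z of green_bar in the frame of keeper above 0.012 m or angle between green_bar's own z axis and vertical above 0.35 rad).
It fails at once if the green bar is gripped or rammed (fingers press it with more than 40 N) (contact force between the fingers and green_bar above 40 N).
It fails at once if another bar or the tin is moved more than 15 mm (distance of any of white_bar, red_bar, tin from where it was at the start of the episode above 0.015 m).
It also fails if it takes over 45 s, if anything falls off the work surface, if the arm or the gripper's body presses on something with over 40 N, if the wrist force passes 120 N, or if a joint passes its speed limit or range.

## Working session

There is one attempt and no reset: what is moved stays moved. The work goes in short steps, Python scripts to look and compute and a shell command to move; the robot and the scene stay as the last step left them, time stands still between calls to the robot, and variables do not carry over. Pictures are saved under pics/ and viewed, at most 10 in all, crops included, and the job is handed in when it is done.

```bash
ls; mkdir -p pics; python3 - <<'E'
from station import manip
import cv2
o=manip.get_obs(); print({k:o[k] for k in('time','position','tcp_rot','opening','ft_force')})
for n in("scene","top"):
    d=manip.get_image(n); cv2.imwrite(f'pics/{n}0.png',cv2.resize(d['img'][:,:,::-1],(800,600))); print(n,d['camera_matrix'],d['R'],d['t'])
E
```

```text
drive.py
pics
station.py
{'time': 0.0, 'position': array([0.27256811, 0.5617333 , 0.22146041]), 'tcp_rot': array([ 1.79872314e+02, -7.39611698e-03, -2.58931189e+01]), 'opening': 0.9994345145890514, 'ft_force': array([ 0.6687568 ,  0.19080963, -0.12281941])}
scene [[456.42088718   0.         248.45222448]
 [  0.         456.42088718 195.9140883 ]
 [  0.           0.           1.        ]] [[ 0.77990806 -0.62578069 -0.01191394]
 [-0.27176208 -0.32142619 -0.90710009]
 [ 0.56381627  0.71069243 -0.42074634]] [-0.53047915  0.14010254  0.89373005]
top [[434.45801723   0.         255.3917248 ]
 [  0.         434.45801723 190.71881185]
 [  0.           0.           1.        ]] [[-2.43079407e-02 -9.99696479e-01 -4.00932263e-03]
 [-9.84333905e-01  2.46345747e-02 -1.74584938e-01]
 [ 1.74630715e-01 -2.97288117e-04 -9.84633955e-01]] [-0.19129603  0.53859681  0.94207002]
```

View pics/top0.png

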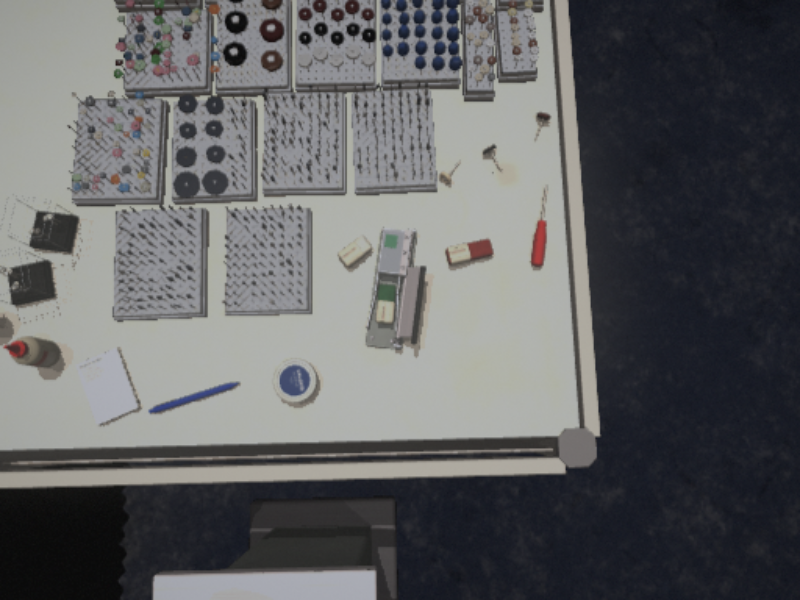

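View pics/scene0.png

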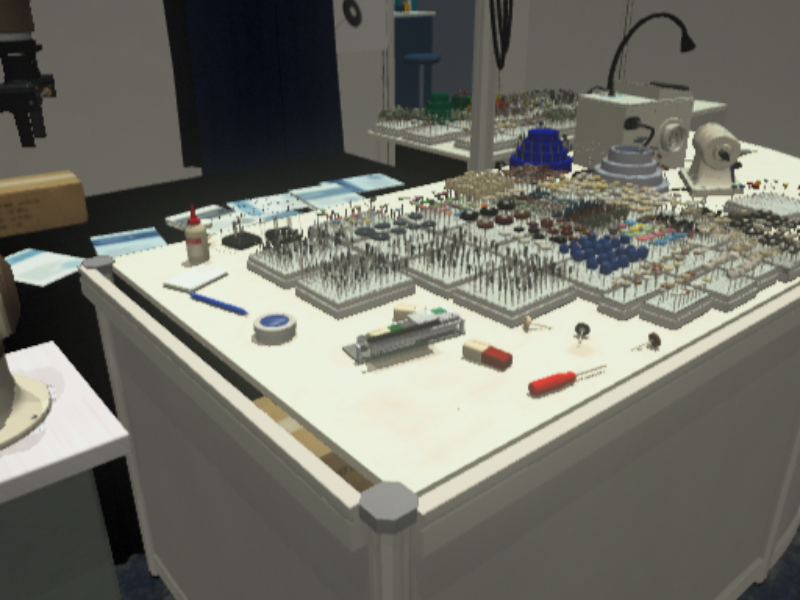

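The top view shows the keeper running from (388,340) to (400,232), pushing direction upward and slightly right. The rail is at about (413,305), the tin at (295,380), the red bar at (470,250) and the white bar at (354,250). The scene view confirms this with the keeper at about (410,335). Next I get a rough location so I can place the wrist camera.

```bash
cat > h.py <<'E'
from station import manip
import numpy as np, cv2
from scipy.spatial.transform import Rotation as Ro
def cam(n):
    o=manip.get_obs(); d=manip.get_image(n); K=d['camera_matrix']
    if n=='wrist':
        Rt=Ro.from_euler('xyz',o['tcp_rot'],degrees=True).as_matrix(); H=np.array(d['hand_eye'])
        Rc=Rt@H[:3,:3]; C=Rt@H[:3,3]+o['position']
    else: Rc=d['R'].T; C=-Rc@d['t']
    return d,K,Rc,C
def onz(K,Rc,C,uv,z):
    uv=np.atleast_2d(uv).astype(float); r=np.c_[uv,np.ones(len(uv))]@np.linalg.inv(K).T@Rc.T
    return C+r*((z-C[2])/r[:,2])[:,None]
def tomove(p,yaw):
    o=manip.get_obs(); Rt=Ro.from_euler('xyz',o['tcp_rot'],degrees=True)
    T=Ro.from_euler('xyz',[180,0,yaw],degrees=True)
    return (Rt.inv()*T).as_rotvec(degrees=True).round(2), Rt.inv().apply(np.array(p)-o['position']).round(4)
E
python3 - <<'E'
from h import *
d,K,Rc,C=cam('top'); s=512/800
names=['front','back','rail','tin','red','white']
for n,p in zip(names,onz(K,Rc,C,np.array([(382,344),(396,231),(413,305),(295,380),(470,252),(354,251)])*s,.015)): print(n,p.round(3))
o=manip.get_image('wrist'); print(o['hand_eye'],o['camera_matrix'])
print(tomove([.52,-.2,.25],-8))
E
```

```text
front [ 0.471 -0.177  0.015]
back [ 0.644 -0.202  0.015]
rail [ 0.528 -0.225  0.015]
tin [ 0.42  -0.048  0.015]
red [ 0.608 -0.314  0.015]
white [ 0.614 -0.138  0.015]
[[ 3.00267491e-06 -9.68671053e-01 -2.48347321e-01  6.77084983e-02]
 [ 9.99999978e-01  5.47235024e-05 -2.01356703e-04 -1.52933327e-05]
 [ 2.08638845e-04 -2.48347315e-01  9.68671032e-01 -1.61907645e-01]
 [ 0.00000000e+00  0.00000000e+00  0.00000000e+00  1.00000000e+00]] [[295.05240272   0.         255.20499473]
 [  0.         295.05240272 191.16744345]
 [  0.           0.           1.        ]]
(array([ 7.000e-02,  1.000e-02, -1.789e+01]), array([ 0.5552,  0.5776, -0.0273]))
```

```bash
R='0 0 0 .0368 .0419 0 .45'
python3 drive.py '0 0 0 .0368 .0419 0 .45;0 0 0 .0368 .0419 0 .45;0 0 0 .0368 .0419 0 .45;0 0 0 .0368 .0419 0 .45;0 0 0 .0368 .0419 0 .45'
python3 drive.py '0 0 0 .0368 .0419 0 .45;0 0 0 .0368 .0419 0 .45;0 0 0 .0368 .0419 0 .45;0 0 0 .0368 .0419 0 .45;0 0 0 .0368 .0419 0 .45'
python3 drive.py '0 0 0 .0368 .0419 .02 .45;0 0 0 .0368 .0419 .02 .45;0 0 0 .0368 .0419 .02 .45;0 0 -9 0.0 0.0 .01 .45;0 0 -9 0 0 0 .45'
python3 drive.py '0 0 0 .03 .04 0 .45;0 0 0 0 0 0 .45'
python3 - <<'E'
from h import *
d,K,Rc,C=cam('wrist'); np.savez('w1.npz',img=d['img'],z=d['z_map'],K=K,Rc=Rc,C=C)
cv2.imwrite('pics/w1.png',cv2.resize(d['img'][:,:,::-1],(800,600)))
print(C)
E
```

```text
time: 0.82
position: [0.347, 0.2916, 0.2226]
tcp_rot: [-180.0, -0.0, -25.9]
ft_force: [0.8, -0.8, 0.3]
opening: 0.521
grip_force: 0.0
time: 1.45
position: [0.4211, 0.0229, 0.2228]
tcp_rot: [-180.0, -0.0, -25.9]
ft_force: [1.0, 0.1, -0.5]
opening: 0.45
grip_force: 0.0
time: 2.08
position: [0.4645, -0.1377, 0.1511]
tcp_rot: [180.0, 0.2, -7.7]
ft_force: [0.8, 0.5, 0.3]
opening: 0.45
grip_force: 0.0
time: 2.33
position: [0.4908, -0.1821, 0.1521]
tcp_rot: [180.0, -0.0, -8.0]
ft_force: [0.1, 0.2, 0.3]
opening: 0.447
grip_force: 0.0
[ 0.55775958 -0.19159664  0.31407001]
```

View pics/w1.png

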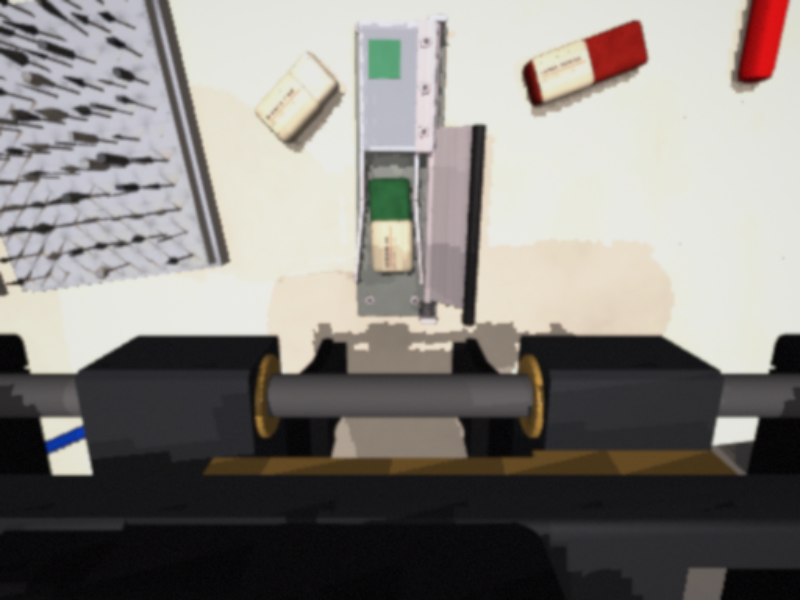

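The wrist view is sharp. The keeper stands nearly upright in the image, the black rail runs from (480,125) to (468,322), the bar is in the tray from (390,178) to (393,272), and the base front edge is at v≈315. Next I extract the rail, bar and base by mask.

```bash
python3 - <<'E'
from h import *
w=np.load('w1.npz'); img,K,Rc,C,z=[w[k] for k in('img','K','Rc','C','z')]; s=512/800
def roi(m,u0,u1,v0,v1):
    q=np.zeros_like(m); a=[int(t*s) for t in(v0,v1,u0,u1)]; q[a[0]:a[1],a[2]:a[3]]=m[a[0]:a[1],a[2]:a[3]]; return q
def big(m):
    c=max(cv2.findContours(m,0,1)[0],key=cv2.contourArea); return cv2.boxPoints(cv2.minAreaRect(c)),cv2.contourArea(c)
hsv=cv2.cvtColor(img,cv2.COLOR_RGB2HSV)
dark=(hsv[...,2]<60).astype(np.uint8)
b,a=big(roi(dark,455,495,110,332)); b=b[np.argsort(b[:,1])]
ends=np.array([b[:2].mean(0),b[2:].mean(0)]); P=onz(K,Rc,C,ends,.044)
ex=(P[0]-P[1]); L=np.hypot(*ex[:2]); yaw=np.degrees(np.arctan2(ex[1],ex[0])); ex/=L; ey=np.array([-ex[1],ex[0],0])
mid=P.mean(0); O=mid+.047*ex+.050*ey; O[2]=0
print('rail',ends/s,P.round(4),'L',L.round(4),'yaw',yaw.round(2),'O',O.round(4))
kf=lambda p:np.c_[(p-O)@ex,(p-O)@ey].round(4)
green=((hsv[...,0]>50)&(hsv[...,0]<90)&(hsv[...,1]>110)).astype(np.uint8)
cream=((hsv[...,0]>12)&(hsv[...,0]<35)&(hsv[...,1]>25)&(hsv[...,2]>130)).astype(np.uint8)
m=roi(green|cream,366,416,172,276); m=cv2.morphologyEx(m,cv2.MORPH_CLOSE,np.ones((5,5)))
b,a=big(m); Q=onz(K,Rc,C,b,.026); print('bar kf',kf(Q),kf(Q.mean(0)[None]),'px',b/s)
g,_=big(roi(green,355,410,30,85)); print('label kf',kf(onz(K,Rc,C,g,.031)))
# hand-read checks
for n,p,zz in[('base FL',(357,316),.004),('bay top L back',(356,25),.022),('bracket front',(428,320),.013),('lid front right',(432,150),.03)]:
    print(n,kf(onz(K,Rc,C,np.array(p)*s,zz)))
for p in[(476,220),(390,200),(392,250),(450,200),(380,300),(390,120)]: 
    u=np.array(p)*s; d=z[int(u[1]),int(u[0])]; X=C+Rc@(np.linalg.inv(K)@[u[0],u[1],1])*d; print(p,X.round(4))
E
```

```text
rail [[477.99603 126.31231]
 [467.75842 323.38602]] [[ 0.5804 -0.239   0.044 ]
 [ 0.4679 -0.2216  0.044 ]] L 0.1138 yaw -8.76 O [ 0.5782 -0.1881  0.    ]
bar kf [[-0.0193  0.0115]
 [-0.019  -0.014 ]
 [-0.0747 -0.0151]
 [-0.0751  0.0117]] [[-0.047  -0.0015]] px [[368.75   179.6875]
 [410.9375 179.6875]
 [410.9375 270.3125]
 [368.75   270.3125]]
label kf [[ 0.0545  0.0101]
 [ 0.0547 -0.0038]
 [ 0.038  -0.004 ]
 [ 0.0378  0.0101]]
base FL [[-0.1119  0.0215]]
bay top L back [[0.0656 0.0187]]
bracket front [[-0.1115 -0.0277]]
lid front right [[-0.002  -0.0259]]
(476, 220) [ 0.53   -0.2323  0.0476]
(390, 200) [ 0.547  -0.1846  0.0224]
(392, 250) [ 0.5165 -0.1815  0.0254]
(450, 200) [ 0.5424 -0.2204  0.0324]
(380, 300) [ 0.4801 -0.1675  0.0043]
(390, 120) [ 0.5921 -0.1914  0.0303]
```

The rail's height (47.6 mm), the base extents (x −112, y +22), the lid edge and the bar size all agree with the given data. The bar's origin is at about x −47, y −1.5, with its rear end at about −76. The finger target is keeper x −93, tool centre y −26.5.

```bash
cat >> h.py <<'E'
O=np.array([.5782,-.1881,0]); YAW=-8.8
ex=np.array([np.cos(np.radians(YAW)),np.sin(np.radians(YAW)),0]); ey=np.array([-ex[1],ex[0],0])
def kp(x,y,z): return O+x*ex+y*ey+np.array([0,0,z])
def kin(p): p=np.array(p)-O; return np.array([p@ex,p@ey,p[2]]).round(4)
E
python3 -c "
from h import *
print(tomove(kp(-.093,-.0265,.07),YAW))"
```

```text
(array([-0.  ,  0.06,  0.78]), array([-0.0046,  0.0198,  0.082 ]))
```

```bash
python3 drive.py '0 0 .8 -.0046 .0198 0 .44;0 0 0 0 0 .041 .44;0 0 0 0 0 .041 .44;0 0 0 0 0 0 .44'
python3 - <<'E'
from h import *
o=manip.get_obs(); print(kin(o['position']),o['tcp_rot'])
d,K,Rc,C=cam('wrist'); a=cv2.resize(d['img'][:,:,::-1],(800,600))
d,K,Rc,C=cam('scene'); b=cv2.resize(d['img'][170:260,190:320,::-1],(800,554),interpolation=cv2.INTER_CUBIC)
cv2.imwrite('pics/w2.png',a);cv2.imwrite('pics/s2.png',b)
E
```

```text
time: 2.88
position: [0.4794, -0.1984, 0.0681]
tcp_rot: [180.0, 0.4, -8.7]
ft_force: [0.3, 0.3, 0.5]
opening: 0.435
grip_force: 0.0
[-0.0961 -0.0253  0.0681] [179.9991832    0.4477856   -8.68168351]
```

View pics/w2.png

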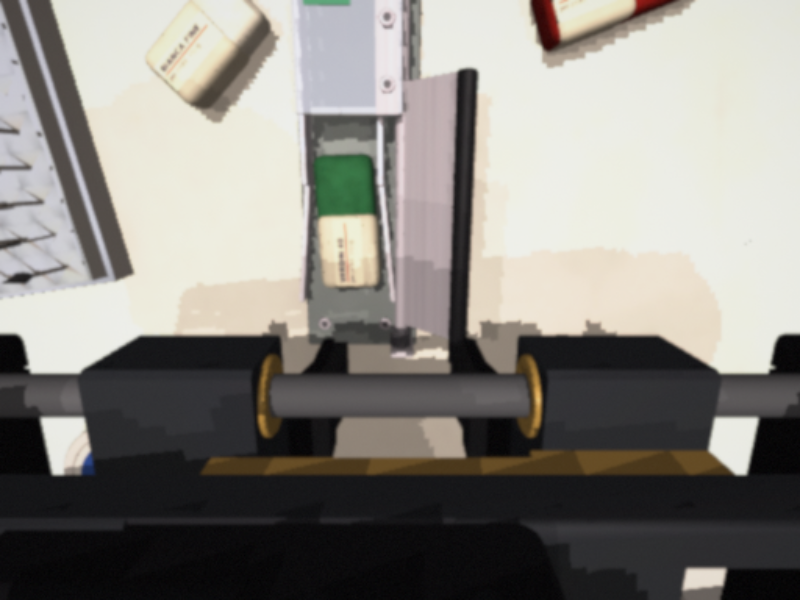

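View pics/s2.png

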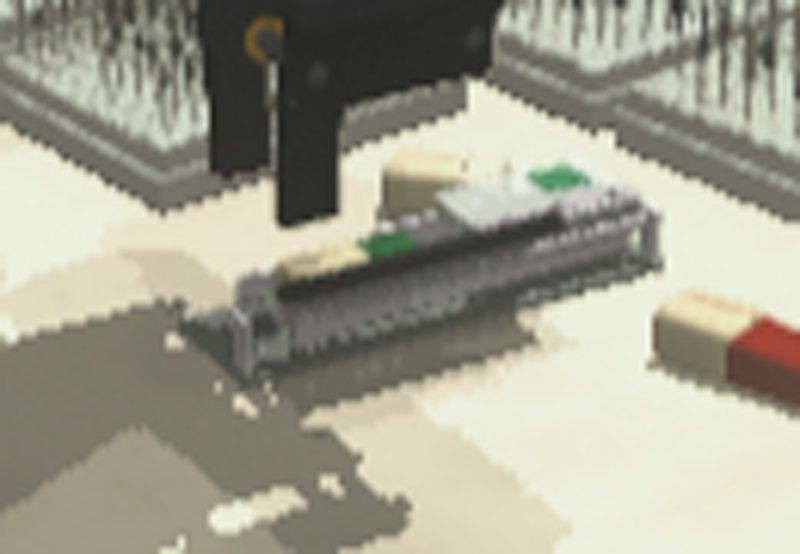

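The wrist view shows the bar clear of the fingers with its rear at (348,288), and the right finger over the rail's near end at about (460,340). The scene crop shows the pusher finger hanging free above the front of the tray. I correct by a few mm and press down.

```bash
python3 drive.py '0 -.4 0 .003 .0012 .01 .44;0 0 0 0 0 .015 .44;0 0 0 0 0 .01 .44;0 0 0 0 0 .01 .44;0 0 0 0 0 .008 .44'
python3 -c "
from h import *
o=manip.get_obs(); print(kin(o['position']),o['tcp_rot'],o['ft_force'])"
```

```text
time: 3.6
position: [0.4862, -0.202, 0.0182]
tcp_rot: [179.9, 0.2, -8.6]
ft_force: [0.2, -0.7, 8.5]
opening: 0.44
grip_force: 4.5
[-0.0888 -0.0278  0.0182] [179.91778126   0.24574678  -8.61347393] [ 0.23338765 -0.70839324  8.48946943]
```

```bash
python3 drive.py '0 0 -.2 0 -.0012 .004 .44;0 0 0 0 0 .001 .44;0 0 0 0 0 0 .44'
python3 - <<'E'
from h import *
o=manip.get_obs(); print(kin(o['position']),o['tcp_rot'],o['ft_force'])
a=cam('wrist')[0]['img'][:260,150:360,::-1]; b=cam('scene')[0]['img'][170:260,190:320,::-1]
cv2.imwrite('pics/c3.png',np.hstack([cv2.resize(a,(300,371)),cv2.resize(b,(500,371),interpolation=cv2.INTER_CUBIC)]))
E
```

```text
time: 3.98
position: [0.4863, -0.2009, 0.0135]
tcp_rot: [179.9, 0.2, -8.4]
ft_force: [-1.4, -4.2, 8.4]
opening: 0.441
grip_force: 4.5
[-0.0889 -0.0267  0.0135] [179.91703771   0.24891219  -8.42247769] [-1.3710372  -4.24873933  8.38381055]
```

View pics/c3.png

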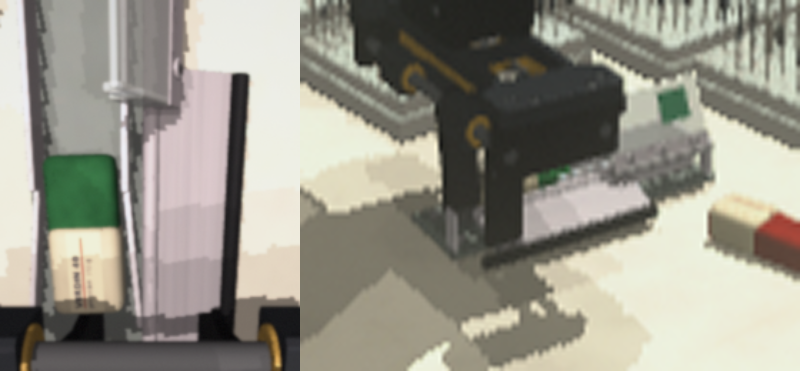

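The lid stands open (its label is visible upright in the scene crop), the rail is down, and the bar lies untouched just ahead of the pusher. I push along +x.

```bash
python3 drive.py '0 0 .3 .006 0 0 .44;0 0 0 .008 0 0 .44;0 0 0 .008 0 0 .44;0 0 0 .008 0 0 .44'
python3 - <<'E'
from h import *
o=manip.get_obs(); print(kin(o['position']),o['tcp_rot'],o['ft_force'])
a=cam('wrist')[0]['img'][:260,150:360,::-1]; b=cam('scene')[0]['img'][170:260,190:320,::-1]
cv2.imwrite('pics/c4.png',np.hstack([cv2.resize(a,(300,371)),cv2.resize(b,(500,371),interpolation=cv2.INTER_CUBIC)]))
E
```

```text
time: 4.58
position: [0.5083, -0.2048, 0.0114]
tcp_rot: [179.9, 1.2, -8.9]
ft_force: [-10.2, -3.0, 10.2]
opening: 0.446
grip_force: 5.6
[-0.0665 -0.0272  0.0114] [179.9288371    1.19705263  -8.89046771] [-10.23080902  -3.02147694  10.16167909]
```

View pics/c4.png

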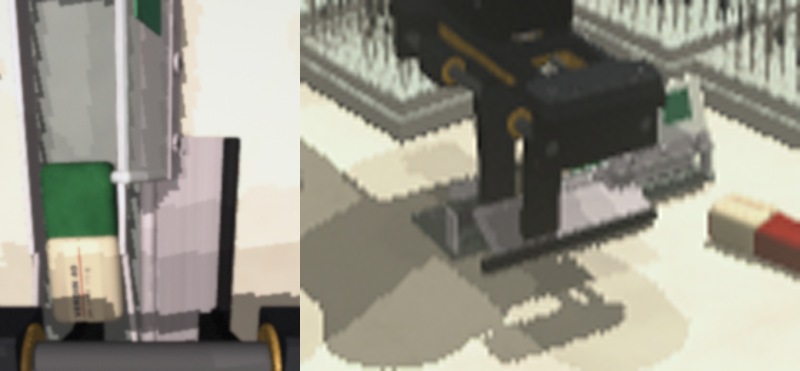

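The bar is sliding straight, its front now near the mouth, and the lid is still held open. I continue, raising the tip slightly.

```bash
python3 drive.py '0 0 0 .006 0 -.001 .44;0 0 0 .006 0 0 .44;0 0 0 .006 0 0 .44'
python3 -c "
from h import *
o=manip.get_obs(); print(kin(o['position']),o['tcp_rot'],o['ft_force'])"
python3 drive.py '0 0 0 .006 0 0 .44;0 0 0 .006 0 0 .44;0 0 0 .006 0 0 .44'
python3 -c "
from h import *
o=manip.get_obs(); print(kin(o['position']),o['tcp_rot'],o['ft_force'])"
```

```text
time: 5.05
position: [0.5252, -0.2073, 0.0121]
tcp_rot: [179.9, 1.3, -8.9]
ft_force: [-12.4, -1.1, 10.1]
opening: 0.437
grip_force: 6.6
[-0.0494 -0.027   0.0121] [179.94626461   1.31522996  -8.89790737] [-12.4152369   -1.14367182  10.07941793]
time: 5.42
position: [0.5415, -0.2097, 0.012]
tcp_rot: [180.0, 1.5, -8.9]
ft_force: [-13.5, -0.4, 12.7]
opening: 0.443
grip_force: 7.7
[-0.033  -0.0269  0.012 ] [179.95335476   1.50308583  -8.89042472] [-13.47403149  -0.38756443  12.74260325]
```

```bash
python3 drive.py '0 0 0 .006 0 0 .44;0 0 0 .006 0 0 .44;0 0 0 .005 0 0 .44'
python3 -c "
from h import *
o=manip.get_obs(); print(kin(o['position']),o['tcp_rot'],o['ft_force'])"
python3 drive.py '0 0 0 .004 0 0 .44;0 0 0 .003 0 0 .44'
python3 - <<'E'
from h import *
o=manip.get_obs(); print(kin(o['position']),o['tcp_rot'],o['ft_force'])
a=cam('wrist')[0]['img'][:260,150:360,::-1]; b=cam('top')[0]['img'][120:240,200:310,::-1]
cv2.imwrite('pics/c5.png',np.hstack([cv2.resize(a,(400,495)),cv2.resize(b,(400,495),interpolation=cv2.INTER_CUBIC)]))
E
```

```text
time: 5.8
position: [0.5589, -0.2124, 0.012]
tcp_rot: [179.9, 1.4, -8.9]
ft_force: [-13.4, 0.4, 13.4]
opening: 0.44
grip_force: 7.8
[-0.0153 -0.0269  0.012 ] [179.94784129   1.4387936   -8.87883723] [-13.42240966   0.43217548  13.43618297]
time: 6.05
position: [0.566, -0.2135, 0.012]
tcp_rot: [179.9, 1.4, -8.9]
ft_force: [-12.5, 0.7, 11.7]
opening: 0.438
grip_force: 7.4
[-0.0081 -0.027   0.012 ] [179.94809073   1.40440988  -8.87951097] [-12.48620045   0.65501146  11.72383475]
```

View pics/c5.png

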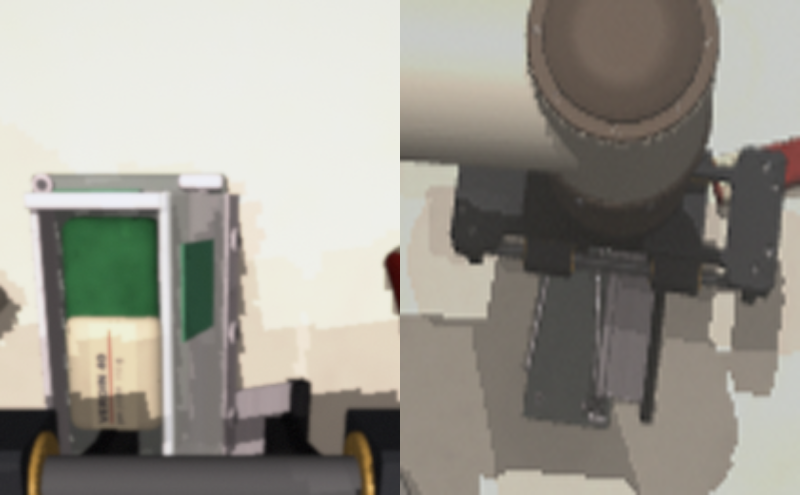

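The bar is in the bay under the open lid (left pane, front edge at (110,217)), with a small gap to the back stop. I continue in small steps until the force rises.

```bash
for i in 1; do python3 drive.py '0 0 0 .0015 0 0 .44;0 0 0 0 0 0 .44'|grep -E 'force|pos'; done
python3 drive.py '0 0 0 .0015 0 0 .44;0 0 0 0 0 0 .44'|grep -E 'force|pos'
python3 -c "
from h import *
o=manip.get_obs(); print(kin(o['position']),o['tcp_rot'],o['ft_force'])"
```

```text
position: [0.5674, -0.2137, 0.0119]
ft_force: [-12.9, 0.8, 11.8]
grip_force: 7.2
position: [0.5682, -0.2138, 0.0119]
ft_force: [-14.3, 0.9, 13.1]
grip_force: 7.9
[-0.006  -0.0269  0.0119] [179.94988171   1.49946767  -8.88218525] [-14.30331647   0.92104023  13.12281953]
```

```bash
python3 drive.py '0 0 0 .0015 0 0 .44;0 0 0 0 0 0 .44'|grep -E 'force|pos'
python3 drive.py '0 0 0 .0015 0 0 .44;0 0 0 0 0 0 .44'|grep -E 'force|pos'
python3 -c "
from h import *
o=manip.get_obs(); print(kin(o['position']),o['tcp_rot'],o['ft_force'])
a=cam('wrist')[0]['img'][:260,150:360,::-1]; cv2.imwrite('pics/c6.png',cv2.resize(a,(480,594)))"
```

```text
position: [0.5683, -0.2139, 0.0119]
ft_force: [-17.5, 0.6, 15.8]
grip_force: 9.2
position: [0.5683, -0.2139, 0.0118]
ft_force: [-18.5, 2.0, 17.8]
grip_force: 10.3
[-0.0058 -0.027   0.0118] [179.95475264   1.85972785  -8.88420171] [-18.50517315   2.01579856  17.77682817]
```

View pics/c6.png

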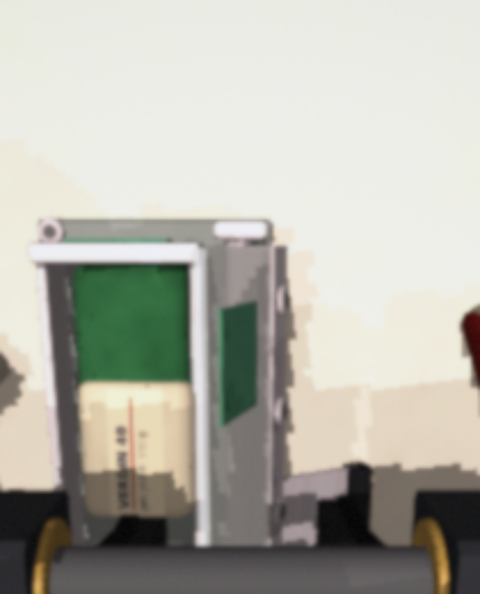

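The bar is home: forward motion has stalled and the force is rising, with the bar's front against the white stop edge at (135,262). I retract from under the lip, then ease the rail up.

```bash
python3 drive.py '0 0 0 -.008 0 0 .44;0 0 0 -.01 0 0 .44;0 0 0 -.012 0 0 .44;0 0 0 -.012 0 0 .44;0 0 0 0 0 0 .44'
python3 -c "
from h import *
o=manip.get_obs(); print(kin(o['position']),o['tcp_rot'],o['ft_force'])"
```

```text
time: 7.82
position: [0.5444, -0.2093, 0.0166]
tcp_rot: [179.9, -0.4, -8.6]
ft_force: [4.4, -2.5, 9.5]
opening: 0.441
grip_force: 4.7
[-0.0301 -0.0261  0.0166] [179.90684545  -0.41948568  -8.59532938] [ 4.36085477 -2.45511341  9.50115701]
```

```bash
python3 drive.py '0 0 0 -.003 0 -.01 .44;0 0 0 0 0 -.01 .44;0 0 0 0 0 -.01 .44;0 0 0 0 0 -.015 .44;0 0 0 0 0 -.03 .44'
python3 drive.py '0 0 0 -.03 0 -.04 .44;0 0 0 -.05 0 -.03 .44;0 0 0 -.03 0 0 .44;0 0 0 0 0 0 .44'
python3 - <<'E'
from h import *
d,K,Rc,C=cam('wrist'); cv2.imwrite('pics/w7.png',cv2.resize(d['img'][:,:,::-1],(800,600))); np.savez('w7.npz',img=d['img'],z=d['z_map'],K=K,Rc=Rc,C=C)
E
```

```text
time: 8.45
position: [0.5337, -0.2074, 0.0869]
tcp_rot: [180.0, 0.8, -8.8]
ft_force: [-0.4, -0.1, 0.6]
opening: 0.439
grip_force: 0.0
time: 8.95
position: [0.4248, -0.1908, 0.1593]
tcp_rot: [-180.0, 0.5, -8.8]
ft_force: [0.5, 0.5, 0.5]
opening: 0.437
grip_force: 0.0
```

View pics/w7.png

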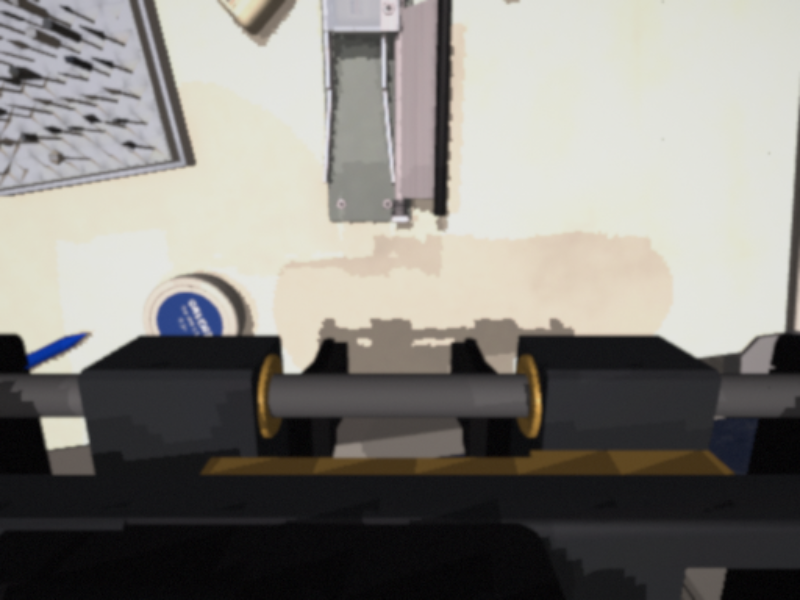

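The lid looks closed: the roof covers the bay at (360,15), the rail is back up at (443,100), and the tray is empty. I check the rail and roof heights numerically from depth.

```bash
python3 drive.py '0 0 0 .05 0 -.03 .44;0 0 0 .02 0 0 .44;0 0 0 0 0 0 .44' | head -2
python3 - <<'E'
from h import *
d,K,Rc,C=cam('wrist'); z=d['z_map']
def at(p):
    c=Rc.T@(p-C); u=K@c/c[2]; u=u[:2].round().astype(int)
    X=C+Rc@(np.linalg.inv(K)@[u[0],u[1],1])*z[u[1],u[0]]; return kin(X),d['img'][u[1],u[0]]
for q in[(-.03,-.05,.048),(0.0,-.05,.048),(.02,-.02,.031),(.02,-.005,.031),(.02,.012,.031),(.06,-.015,.031),(.06,.012,.031),(-.045,0,.004)]: print(q,*at(kp(*q)))
d,K,Rc,C=cam('scene'); 
o=cam('top'); im=o[0]['img']; hsv=cv2.cvtColor(im,cv2.COLOR_RGB2HSV)
E
```

```text
time: 9.38
position: [0.4984, -0.2019, 0.1873]
(-0.03, -0.05, 0.048) [-0.0301 -0.0497  0.0484] [42 39 41]
(0.0, -0.05, 0.048) [-0.0003 -0.05    0.0488] [45 42 42]
(0.02, -0.02, 0.031) [ 0.0197 -0.0195  0.0305] [231 220 221]
(0.02, -0.005, 0.031) [ 0.0197 -0.0053  0.0306] [200 198 203]
(0.02, 0.012, 0.031) [0.0197 0.012  0.0305] [187 187 197]
(0.06, -0.015, 0.031) [ 0.0606 -0.0148  0.0301] [192 191 200]
(0.06, 0.012, 0.031) [0.06   0.0114 0.033 ] [185 185 195]
(-0.045, 0, 0.004) [-0.0449 -0.0001  0.0044] [144 144 137]
```

The roof is level at z 30.5 mm across its width and the rail is back at its closed height. So the lid is shut and the bar's rear is past the lip.

```bash
python3 -c "
from station import manip
print(manip.hand_in())"
```

```text
the job is handed in; nothing more can be done
None
```

I pushed the green bar home against the back stop with the lid held open, then let the lid close fully behind it; the job is handed in, but no verdict came back.

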